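# Snap the spare circuit board onto the instrument base

### The job

Draw the green circuit board right out of its grey sleeve by the orange tab, leave it lying flat on the bench and let go; then take it by the heat sink, lower it level onto the four white snap posts of the instrument base with its tab pointing away from the blue terminal block, and press it down evenly until all four catches have clicked over it. Never tip the board over, leave it fully down on all four posts, and do not disturb the other things on the bench.

Things in the scene. Friction and masses are not known exactly. Their poses are not given: they have to be found in the camera images.
- board: Loose green circuit board, 106 (x) x 66 (y) x 4 mm, about 0.16 kg, 11 mm holes at x = +-42, y = +-22 mm. Origin: centre of its flat underside, z up; orange tab at its -x (front) edge, finned heat sink in the middle. Beside the heat sink (|x| < 20 mm) parts rise at most 1 mm; parts up to 11 mm high at |x| = 23 to 35 mm. Starts flat on the bench in the sleeve, tab sticking out.
- board_sink (a point): Centre of the heat sink: a solid block 40 mm (x) x 30 mm (y, grip across this) x 36 mm high on the board; this point is 22 mm above the board's underside, 18 mm below the heat sink's top, over the board's origin. Axes as the board's.
- board_tab (a point): Centre of the orange pull tab, 29 mm (x) x 14 mm (y, pinch across this) x 30 mm high, from the level of the board's underside up; 67.5 mm in front (-x) of the board's origin. Axes as the board's.
- sleeve_mouth (a point): Middle of the open front (-x) end, at bench level, of the fixed grey sleeve: a tunnel without floor, 104 mm deep (+x is inwards), 84 mm wide (103 over its 3 mm high flanges), 52 high; 74 wide, 48 high inside; closed at the back. Draw the board out along -x. At the start its origin is 40 mm inside, the tab outside; it is clear of the sleeve when its origin is over 53 mm outside.
- base_seat (a point): Middle of the four snap posts of the fixed grey instrument base, at shoulder height, 20 mm above the bench: where board must end, with the same axes (tab to -x, away from the blue block). Base: tray 165 (x) x 96 (y) mm, rim 10 mm high; blue terminal block, 19 mm high, at its back, 70 mm to +x of this point.
- hole_fl (a point): Centre of the board's front left hole (tab = front), on the underside.
- post_fl (a point): Centre of the shoulder of the front left white snap post: shoulder 15 mm across, 20 mm above the bench; above it a neck 8.4 mm across and a tapered nose that ends 12.5 mm above the shoulder (3 mm across at the tip). An orange sprung catch on its outer side holds the board down.
- snap_fl (a joint): Travel of the front left post's catch (m): 0 sprung out, grows inwards to 0.004. A board laid on the posts rests on the four sloping catches, its underside about 8 mm above the shoulders; each catch needs about 4 N (four together about 16 N, up to 20 N), pressed down 8 mm, after which it springs back out over the board.
- hole_fr (a point): Centre of the board's front right hole (tab = front), on the underside.
- post_fr (a point): Centre of the shoulder of the front right white snap post: shoulder 15 mm across, 20 mm above the bench; above it a neck 8.4 mm across and a tapered nose that ends 12.5 mm above the shoulder (3 mm across at the tip). An orange sprung catch on its outer side holds the board down.
- snap_fr (a joint): Travel of the front right post's catch (m): 0 sprung out, grows inwards to 0.004. A board laid on the posts rests on the four sloping catches, its underside about 8 mm above the shoulders; each catch needs about 4 N (four together about 16 N, up to 20 N), pressed down 8 mm, after which it springs back out over the board.
- hole_bl (a point): Centre of the board's back left hole (tab = front), on the underside.
- post_bl (a point): Centre of the shoulder of the back left white snap post: shoulder 15 mm across, 20 mm above the bench; above it a neck 8.4 mm across and a tapered nose that ends 12.5 mm above the shoulder (3 mm across at the tip). An orange sprung catch on its outer side holds the board down.
- snap_bl (a joint): Travel of the back left post's catch (m): 0 sprung out, grows inwards to 0.004. A board laid on the posts rests on the four sloping catches, its underside about 8 mm above the shoulders; each catch needs about 4 N (four together about 16 N, up to 20 N), pressed down 8 mm, after which it springs back out over the board.
- hole_br (a point): Centre of the board's back right hole (tab = front), on the underside.
- post_br (a point): Centre of the shoulder of the back right white snap post: shoulder 15 mm across, 20 mm above the bench; above it a neck 8.4 mm across and a tapered nose that ends 12.5 mm above the shoulder (3 mm across at the tip). An orange sprung catch on its outer side holds the board down.
- snap_br (a joint): Travel of the back right post's catch (m): 0 sprung out, grows inwards to 0.004. A board laid on the posts rests on the four sloping catches, its underside about 8 mm above the shoulders; each catch needs about 4 N (four together about 16 N, up to 20 N), pressed down 8 mm, after which it springs back out over the board.
- substrate: Bystander: brown bottle with black cap and blue band, 48 mm wide, 78 mm high. Origin: centre of its underside.
- small_bottle: Bystander: small white bottle with green cap, 26 mm wide, 45 mm high. Origin: centre of its underside.
- usb: Bystander: black memory stick, 17x50x8 mm. Origin: centre of its underside.

How it is judged:
By the outcome, as a careful person would: the job done as asked, in the order asked, and still so for the second after the job is handed in, with the robot touching nothing.
It also fails if it takes over 48 s, if anything falls off the work surface, if the arm or the gripper's body presses on something with over 40 N, if the wrist force passes 120 N, or if a joint passes its speed limit or range.

### The arm

A 7-joint arm with a two-finger parallel gripper is mounted at the origin on the work surface; the furniture and walls round the work are solid. World frame = base frame: x ahead of the robot, y to its left, z up, the work surface at z = 0. Lengths are in m, angles in rad, forces in N, time in s.
With the tool pointing down it reaches from about 0.425 to 0.925 m from the base axis. Payload 6.8 kg.
Tool frame: the origin (TCP) lies between the finger pads; the fingertips stand 17 mm ahead of it and the grasp point (between the pads) lies 2 mm behind it; z points along the fingers, y is the direction in which the jaws open and shut (so a half turn about z gives the same grasp; the last joint's range is limited). The gripper opens to 85 mm and grips with 20 to 120 N. Pads are 22 mm wide; open, the fingers measure 114 mm over their backs; the gripper's body (76 mm by 85 mm) begins 54 mm behind the grasp point. The pads swing forward as they close: fully open they stand 13 mm farther back than shut.
Start: joints at [-1.382, 0.477, 0.022, 1.555, -0.011, 1.109, -0.083], TCP at [0.197, 0.646, 0.248] pointing down, gripper open.
Joint ranges: [-2.96, 2.96], [-0.34, 2.1], [-1.41, 1.46], [0.24, 2.44], [-1.37, 4.51], [0.17, 1.92], [-2.96, 2.96]. Speed limits (rad/s): [2.39, 2.39, 3.14, 3.14, 3.14, 3.14, 3.14].

### API

Orientations are given as a unit quaternion [w, x, y, z].
In Python, from station import bot gives the robot as it stands. The module is installed in compiled form; this text tells all that it offers.
- The arm moves only by the tool carry_out, never from a script. Its argument "moves" is a list of rows, each a list of 3 entries, a list of its own where there are three numbers: the turn, a rotation vector about the tool's x, y, z in degrees, then the shift along the tool's x, y, z in cm, then the finger opening in cm, from 0 to 8.54. A call has 1 to 5 rows; each row is the pose to reach, as a shift and turn from the pose commanded when the call began, along the tool's axes at that moment; what a row does not reach only later rows make up. A row lasts 1/8 s, in which the tool goes at most 62.5 mm and 10.7 degrees, less where a joint would pass 70% of its speed; a pose out of reach is approached as far as the arm can. A call with a gripper value outside its range is refused whole. The fingers move at their own pace and stop on an object; "newtons" is the grip in N (left out, the last holds). Time passes only in rows, so rows that repeat a pose let the fingers close. It gives the time, the measured TCP pose, the force and the opening at its end, in the units of the state.
- bot.get_obs(): the state, without advancing time (a new reading comes with each control period).
- bot.read_camera(name): name is "side" or "top"; returns the picture (384x512x3 uint8, red, green, blue); there is no depth.
- bot.camera_info(name): a dict with "vertical_fov" (degrees; the focal length in pixels is half the picture's height over the tangent of half this angle, whatever the lens; pixels are square), "cx", "cy" (the principal point, pixels), "position" and "attitude" of the camera in the world. Camera axes: x right, y up, looking along -z (the intrinsics and any distortion apply to the point x, -y, -z); pixel columns grow to the right and rows downward; lengths in m; the calibration is good to about 2 mm. A picture is of the moment at which its call begins. camera_info takes no time and is no camera call.
- bot.hand_in(): hands the job in, once; it reports no verdict.
Trained networks look in the newest picture that a camera, given by its name, has taken for a name from the list of things; names that differ only in an ending like _2 or _b are one class to them, and where a whole thing is asked for, a point or a joint stands for the part that bears it (a point fixed in the world has none). Each returns a list of dicts, best first, with "score" (0 to 1); they miss things now and then, are a little off and sometimes report something else, mostly with a low value. They report only what shows in the picture. A call takes as long as a camera call.
- bot.silhouettes(label, camera): "region" (384x512 bool, what is visible of it) and "location" ([column, row] in pixels, amid what is visible of it).
The state is a dict: "t": time; "q": joint angles; "joint_vel": joint speeds; "joint_torque": joint torques, N m; "eef_pos": TCP position; "tool_rot": TCP orientation; "contact_force": force on the tool from outside, world axes, zero at the start; "torque": the same for the moment, N m; "gripper_width": opening from 0.0 (shut) to 1.0 (fully open).
Only numpy, scipy, OpenCV 4.12 (cv2) and the standard library are available. Lean on these libraries where they do the work, as an engineer would, in place of code of your own. Each camera call takes 0.05 s, during which the arm holds its last target. There are 200 camera calls.

## Working session

There is one attempt and no reset: what is moved stays moved. The work goes in short steps, Python scripts to look and compute and a tool call to move; the robot and the scene stay as the last step left them, time stands still between calls to the robot, and variables do not carry over. Pictures are saved under pics/ and viewed, about 8 in all and at most 12, crops included, and the job is handed in when it is done.

Besides the shell and the picture viewer there is one more tool, called after "Call:" by a JSON object that holds its "op" and its "data", one argument or row to a line. carry_out: Moves the arm, as the interface text tells. Its arguments: {"type":"object","properties":{"moves":{"type":"array"},"newtons":{"type":"number"}},"required":["moves"]}

```bash
mkdir -p pics; python3 - <<'E'
from station import bot
import cv2
o=bot.get_obs(); print({k:(v if not hasattr(v,'round') else v) for k,v in o.items()})
for c in("top","side"):
    print(c,bot.camera_info(c))
    cv2.imwrite(f"pics/{c}0.png",bot.read_camera(c)[...,::-1])
E
```

```text
{'t': 0.0, 'q': array([-1.38208583,  0.4777613 ,  0.02232803,  1.55648622, -0.0114921 ,
        1.10927988, -0.08309777]), 'joint_vel': array([ 0.0010705 , -0.00031629,  0.00087176, -0.00151442, -0.00124647,
        0.00122633,  0.00129625]), 'joint_torque': array([-5.32386675e-04, -5.96441817e+01,  1.60782225e+00, -2.81197429e+01,
        1.25022573e-02,  9.33405769e-03, -5.27384813e-06]), 'eef_pos': array([0.19725935, 0.64493519, 0.24733679]), 'tool_rot': array([-6.63624447e-05,  1.47842549e-01,  9.89010498e-01, -9.00908287e-04]), 'contact_force': array([-0.01658761, -0.46108956, -0.72406607]), 'torque': array([0.00078524, 0.0334335 , 0.01123681]), 'gripper_width': 0.9985967118215424}
top {'vertical_fov': 49.958898359392975, 'cx': 253.93543115572916, 'cy': 193.05075734320306, 'position': array([ 0.39206757, -0.23056797,  0.90038596]), 'attitude': array([-0.70363026, -0.05775117,  0.05628531,  0.70597537])}
side {'vertical_fov': 47.27564159320083, 'cx': 252.17611653911797, 'cy': 188.56452576249268, 'position': array([0.57839706, 0.57510049, 0.4055276 ]), 'attitude': array([0.0321907 , 0.02259318, 0.5470032 , 0.8362062 ])}
```

```bash
python3 -c "
import cv2,numpy as np
a=cv2.imread('pics/top0.png');b=cv2.imread('pics/side0.png')
cv2.imwrite('pics/t0b.png',cv2.resize(a,(800,600)));cv2.imwrite('pics/s0b.png',cv2.resize(b,(800,600)))"
```

```text
(no output)
```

View pics/t0b.png

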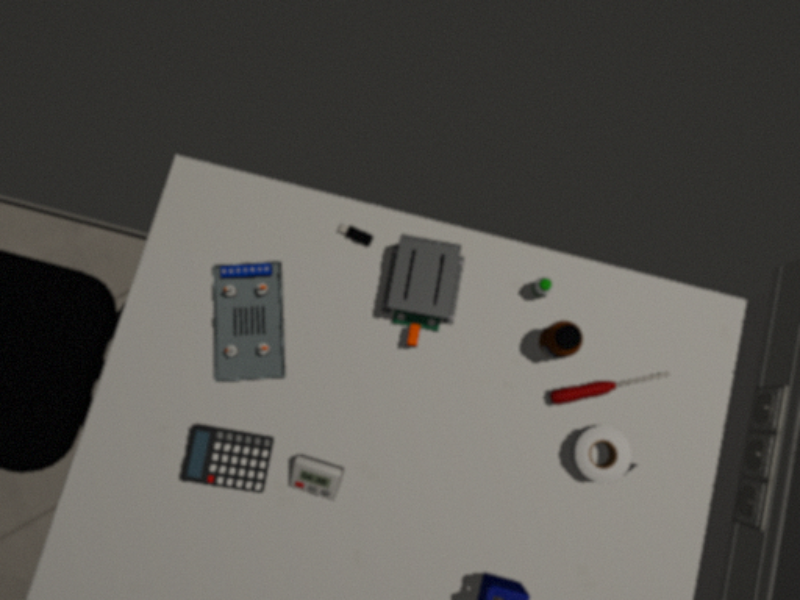

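View pics/s0b.png

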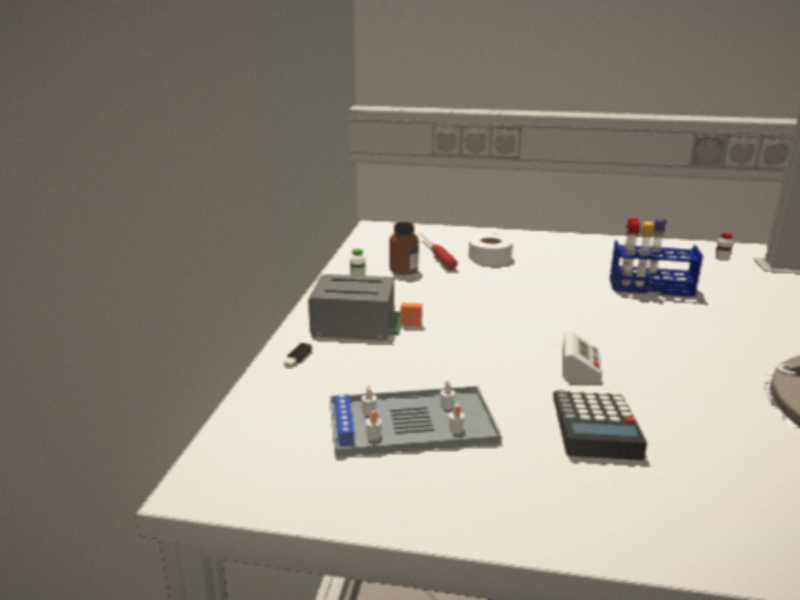

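```bash
cat > h.py <<'E'
import numpy as np,cv2
from scipy.spatial.transform import Rotation as R
from station import bot
def cam(n):
    i=bot.camera_info(n); q=np.array(i['attitude'])
    return 192/np.tan(np.radians(i['vertical_fov']/2)),i['cx'],i['cy'],np.array(i['position']),R.from_quat(q[[1,2,3,0]]).as_matrix()
def proj(n,P):
    f,cx,cy,p,M=cam(n); c=(np.atleast_2d(P)-p)@M
    return np.c_[cx+f*c[:,0]/-c[:,2], cy-f*c[:,1]/-c[:,2]]
def plane(n,uv,z):
    f,cx,cy,p,M=cam(n); uv=np.atleast_2d(uv)
    d=np.c_[(uv[:,0]-cx)/f,-(uv[:,1]-cy)/f,-np.ones(len(uv))]@M.T
    return p+d*((z-p[2])/d[:,2])[:,None]
E
python3 - <<'E'
from h import *
import pickle
D={}
for c in("top","side"):
    bot.read_camera(c); print(bot.camera_info(c).keys())
    for l in ("board","board_tab","snap_fl","snap_fr","snap_bl","snap_br","post_fl","sleeve_mouth","substrate","small_bottle","usb"):
        r=bot.silhouettes(l,c); D[c,l]=r
        print(c,l,[(round(x['score'],2),np.round(x['location'],1).tolist(),int(x['region'].sum())) for x in r][:5])
pickle.dump(D,open('D.pkl','wb'))
a=cv2.imread('pics/top0.png')
cv2.imwrite('pics/c1.png',np.hstack([cv2.resize(a[140:260,120:200],(400,600),interpolation=2),cv2.resize(a[140:260,230:310],(400,600),interpolation=2)]))
E
```

```text
dict_keys(['vertical_fov', 'cx', 'cy', 'position', 'attitude'])
top board [(0.58, [263.0, 207.9], 406)]
top board_tab [(0.67, [262.2, 206.3], 388)]
top snap_fl [(0.67, [158.6, 204.5], 3317)]
top snap_fr []
top snap_bl [(0.27, [263.5, 206.8], 272)]
top snap_br [(0.16, [227.5, 149.8], 155)]
top post_fl [(0.78, [157.3, 206.3], 3318)]
top sleeve_mouth [(0.68, [270.7, 175.0], 2265), (0.55, [265.2, 207.5], 302)]
top substrate [(0.96, [357.6, 218.6], 482)]
top small_bottle [(0.58, [342.8, 183.3], 131)]
top usb [(0.7, [226.4, 150.0], 126)]
dict_keys(['vertical_fov', 'cx', 'cy', 'position', 'attitude'])
side board [(0.58, [262.2, 202.3], 319), (0.54, [263.5, 270.3], 4047)]
side board_tab [(0.86, [260.0, 203.5], 327)]
side snap_fl []
side snap_fr []
side snap_bl [(0.64, [258.2, 202.2], 301)]
side snap_br []
side post_fl [(0.69, [263.6, 265.5], 3991)]
side sleeve_mouth [(0.81, [226.2, 195.2], 2110)]
side substrate [(0.77, [257.9, 158.0], 637), (0.73, [261.6, 266.4], 3942)]
side small_bottle [(0.51, [228.7, 170.3], 144)]
side usb [(0.51, [191.5, 225.3], 158)]
```

View pics/c1.png

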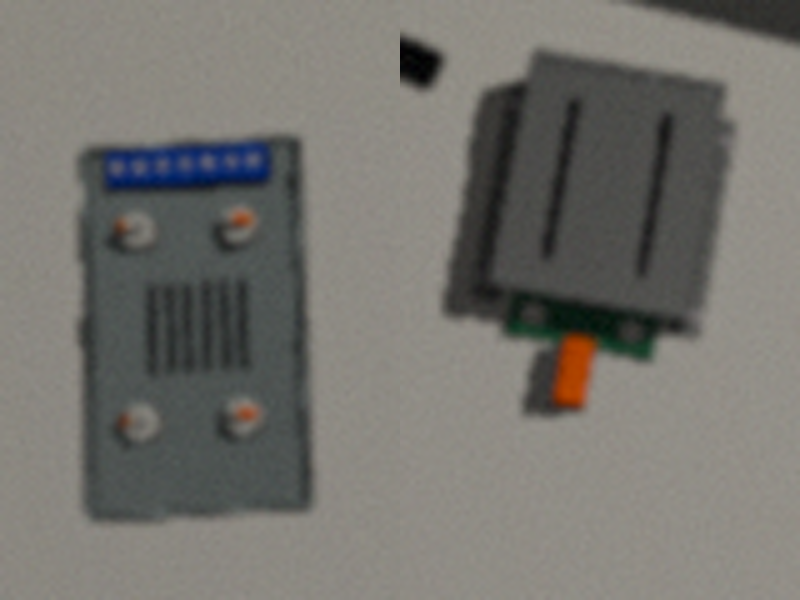

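```bash
cat > fit.py <<'E'
from h import *
from scipy.optimize import minimize,least_squares
K=4
def raster(n,pts):
    h=cv2.convexHull(((proj(n,pts)+0.5)*K-0.5).astype(np.float32)).astype(np.int32)
    m=np.zeros((384*K,512*K),np.uint8); cv2.fillConvexPoly(m,h,1)
    return cv2.resize(m.astype(np.float32),(512,384),interpolation=cv2.INTER_AREA)
def box(x0,x1,y0,y1,z0,z1): return np.array([[x,y,z] for x in(x0,x1) for y in(y0,y1) for z in(z0,z1)])/1000
def place(P,x,y,a,z=0):
    c,s=np.cos(a),np.sin(a); return P@np.array([[c,s,0],[-s,c,0],[0,0,1]])+[x,y,z]
def disc(x,y,z,r,k=16):
    t=np.arange(k)*2*np.pi/k; return np.c_[x+r*np.cos(t),y+r*np.sin(t),0*t+z]/1000
def fitmask(P,masks,x0):
    f=lambda v:sum(np.abs(raster(n,place(P,v[0]/100,v[1]/100,v[2]/10))-m).sum() for n,m in masks.items())
    best=minimize(f,x0,method='Nelder-Mead',options=dict(initial_simplex=np.array([x0]+[np.array(x0)+d for d in np.diag([1.,1,.8])]),xatol=.01,fatol=.5))
    v=best.x; return v[0]/100,v[1]/100,v[2]/10,best.fun
def blobs(m,n):
    k,l,s,c=cv2.connectedComponentsWithStats(m.astype(np.uint8)); o=[(s[i,4],c[i]) for i in range(1,k)]
    return sorted(o,key=lambda t:-t[0])[:n]
def hsv(im): return cv2.cvtColor(im,cv2.COLOR_RGB2HSV).astype(int)
E
cat > m1.py <<'E'
from fit import *
import pickle
D=pickle.load(open('D.pkl','rb'))
im={n:bot.read_camera(n) for n in('top','side')}
S=box(0,104,-42,42,0,52)
sl={n:D[n,'sleeve_mouth'][0]['region'].astype(np.float32) for n in im}
for sub in (['top'],['side'],['top','side']):
    r=fitmask(S,{n:sl[n] for n in sub},[55,-19,-2.]); print('sleeve',sub,np.round(r,4))
# tab
T=box(-82,-53,-7,7,0,30); yaw=r[2]; org={}
for n in im:
    h=hsv(im[n]); m=(h[...,0]<15)&(h[...,1]>170)&(h[...,2]>90); b=[t for t in blobs(m,6)]; org[n]=b[0][1]; print(n,[(t[0],t[1].round(1)) for t in b])
def cent(n,P):
    m=raster(n,P); y,x=np.mgrid[:384,:512]; return np.array([(m*x).sum(),(m*y).sum()])/m.sum()
for sub in (['top'],['side'],['top','side']):
    q=minimize(lambda v:sum(((cent(n,place(T,v[0]/100,v[1]/100,yaw))-org[n])**2).sum() for n in sub),[(r[0]+.04)*100,r[1]*100],method='Nelder-Mead'); print('board origin',sub,q.x/100,q.fun)
# posts
B={}
for n in im:
    reg=D[n,'post_fl'][0]['region']; reg=cv2.morphologyEx(reg.astype(np.uint8),cv2.MORPH_CLOSE,np.ones((9,9)))
    h=hsv(im[n]); g=h[...,2][reg>0]
    m=(h[...,1]<60)&(h[...,2]>np.median(g)+45)&(cv2.erode(reg,np.ones((5,5)))>0)
    B[n]=blobs(m,6); print(n,np.median(g),[(t[0],t[1].round(1)) for t in B[n]])
pickle.dump(B,open('B.pkl','wb'))
E
python3 m1.py
```

```text
sleeve ['top'] [ 5.13300e-01 -2.57600e-01 -1.75200e-01  4.10625e+02]
sleeve ['side'] [  0.5143  -0.2507  -0.1451 127.5625]
sleeve ['top', 'side'] [ 5.14600e-01 -2.53000e-01 -1.67800e-01  5.87125e+02]
top [(np.int32(149), array([374.8, 249.9])), (np.int32(85), array([264.1, 213.4])), (np.int32(14), array([134.4, 306.1])), (np.int32(7), array([191.3, 309.6])), (np.int32(1), array([168., 184.])), (np.int32(1), array([169., 222.]))]
side [(np.int32(76), array([262.8, 199.6])), (np.int32(57), array([405.1, 143.8])), (np.int32(37), array([283.2, 162.2])), (np.int32(14), array([464.6, 150.1])), (np.int32(14), array([402.2, 268.1])), (np.int32(2), array([381. , 232.5]))]
board origin ['top'] [ 0.47917729 -0.49707936] 5.73801301447693e-05
board origin ['side'] [ 0.55575971 -0.26661854] 0.0020166392993092646
board origin ['top', 'side'] [ 0.50207474 -0.47777314] 1636.6907588815532
top 83.0 [(np.int32(1), array([149., 222.]))]
side 147.0 [(np.int32(10), array([235.3, 269.8])), (np.int32(9), array([288.6, 265.4])), (np.int32(8), array([242.2, 269.5])), (np.int32(7), array([283.4, 251.3])), (np.int32(7), array([295.4, 265.3])), (np.int32(6), array([238.8, 254.2]))]
```

```bash
cat > m2.py <<'E'
from fit import *
im={n:bot.read_camera(n) for n in('top','side')}
def lsq(P,obs,x0):
    f=lambda v:np.concatenate([(proj(n,place(P[i],v[0],v[1],v[2]))-o).ravel() for n,(i,o) in obs.items()])
    r=least_squares(f,x0); return r.x,np.sqrt((r.fun**2).mean()),r.fun.reshape(-1,2).round(1)
C=np.array([[104,42,52],[104,-42,52],[0,-42,52],[0,42,52]])/1000
obs={'top':([0,1,2,3],np.array([[257,150],[295.4,157],[288.4,205],[248,197.6]]))}
x,e,f=lsq(C,obs,[.51,-.25,-.17]); print('sleeve',x.round(4),e,f.tolist())
h=hsv(im['top']);m=(h[...,0]>=5)&(h[...,0]<18)&(h[...,1]>150)&(h[...,2]>70)
ot=[t for t in blobs(m,6)if 255<t[1][0]<275][0]; h=hsv(im['side']);m=(h[...,0]<18)&(h[...,1]>150)&(h[...,2]>90)
os_=[t for t in blobs(m,6)if 255<t[1][0]<275][0]; print(ot,os_)
T=box(-82,-53,-7,7,0,30)
def cent(n,P):
    m=raster(n,P); y,x_=np.mgrid[:384,:512]; return np.array([(m*x_).sum(),(m*y).sum()])/m.sum()
for sub in (['top'],['side'],['top','side']):
    q=minimize(lambda v:sum(((cent(n,place(T,v[0]/100,v[1]/100,x[2]))-o)**2).sum() for n,o in(('top',ot[1]),('side',os_[1])) if n in sub),[55,-26],method='Nelder-Mead'); print('board origin',sub,q.x/100,q.fun)
P=np.array([[-42,22,26],[-42,-22,26],[42,22,26],[42,-22,26]])/1000
tp=np.array([[147.8,224.4],[168.2,223.5],[146.8,186.2],[167.4,185.6]])
sd=np.array([[457,420],[447,398],[374,427],[369,402]])/1.5625
for k,o in (('t',{'top':(range(4),tp)}),('s',{'side':(range(4),sd)}),('b',{'top':(range(4),tp),'side':(range(4),sd)})):
    print('base',k,*lsq(P,o,[.52,-.02,0]))
a=im['top'];b=im['side']
cv2.imwrite('pics/c2.png',np.hstack([cv2.resize(a[170:240,135:185],(400,560),interpolation=2),cv2.resize(b[235:291,225:305],(400,280),interpolation=2).repeat(2,0)])[...,::-1])
cv2.imwrite('pics/c2.png',np.vstack([cv2.resize(b[240:290,220:310],(720,400),interpolation=2)])[...,::-1])
E
python3 m2.py
```

```text
sleeve [ 0.5127 -0.2582 -0.1786] 0.2837472402513516 [[-0.2, 0.1], [0.5, -0.2], [-0.4, -0.2], [0.1, 0.2]]
(np.int32(92), array([264.06521739, 213.5326087 ])) (np.int32(161), array([262.55900621, 200.72049689]))
board origin ['top'] [ 0.55744429 -0.26283215] 0.00014215324524144608
board origin ['side'] [ 0.55681459 -0.26179512] 6.251884160460666e-05
board origin ['top', 'side'] [ 0.55721656 -0.26288428] 0.08812419233902928
base t [ 0.50978351 -0.02254763  0.05322769] 0.33741643365914215 [[-0.2  0.5]
 [ 0.1  0.3]
 [ 0.2 -0.1]
 [-0.  -0.7]]
base s [ 5.14139256e-01 -2.69417062e-04  6.57401115e-02] 0.7558467344797151 [[ 0.8  0.2]
 [ 1.  -1.1]
 [-0.9  0.2]
 [-0.9  0.3]]
base b [ 0.51199743 -0.01449844  0.06039226] 3.2524354863592135 [[-3.8 -0.4]
 [-3.5 -0.9]
 [-3.6 -1.1]
 [-3.9 -1.7]
 [ 0.6 -5. ]
 [ 1.1 -5.7]
 [-0.  -5.3]
 [ 0.1 -4.6]]
```

View pics/c2.png

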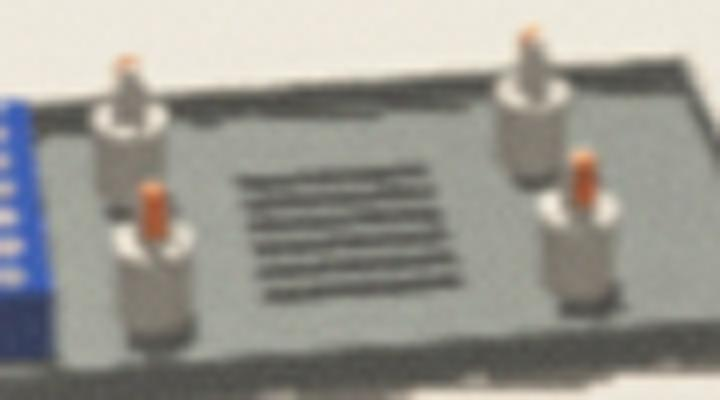

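```bash
cat >> m2.py <<'E'
print('-----')
P[:,2]=.020
sd=np.array([[580,208],[533,90],[153,240],[130,120]])/8+[220-.44,240-.44]
tp=tp-.4
for k,o in (('t',{'top':(range(4),tp)}),('s',{'side':(range(4),sd)}),('b',{'top':(range(4),tp),'side':(range(4),sd)})):
    print('base',k,*lsq(P,o,[.52,-.02,0]))
# marker check: project candidate posts into both
v=lsq(P,{'top':(range(4),tp)},[.52,-.02,0])[0]
for n in im: print(n,proj(n,place(P,*v)).round(1).tolist())
usb=[plane('top',[[226.4,150]],.004),plane('side',[[191.5,225.3]],.004)];print(usb)
print('bottle',plane('top',[[342.8,183.3]],.03),plane('side',[[228.7,170.3]],.022), 'sub',plane('top',[[357.6,218.6]],.06),plane('side',[[257.9,158]],.039))
a=cv2.resize(im['top'][170:240,135:185],(500,700)[::1],interpolation=2)
E
python3 m2.py | sed -n '/-----/,$p'
```

```text
-----
base t [ 0.5114542  -0.02022793  0.05319761] 0.261742262722976 [[-0.2  0.4]
 [-0.   0.1]
 [ 0.3  0. ]
 [-0.1 -0.5]]
base s [ 0.51273011 -0.01877451  0.05922151] 0.06014194157027289 [[-0.   0. ]
 [ 0.  -0. ]
 [ 0.   0.1]
 [-0.  -0.1]]
base b [ 0.51224008 -0.01972319  0.05618715] 0.35629467609626575 [[-0.3  0. ]
 [-0.2 -0.3]
 [-0.  -0.3]
 [-0.4 -0.9]
 [ 0.2 -0.3]
 [ 0.3 -0.3]
 [ 0.3 -0.3]
 [ 0.3 -0.5]]
top [[147.2, 224.4], [167.8, 223.2], [146.7, 185.8], [166.9, 184.7]]
side [[292.7, 265.1], [287.0, 250.4], [239.4, 269.0], [236.6, 253.8]]
[array([[ 0.63607565, -0.16750252,  0.004     ]]), array([[ 0.63499269, -0.17372762,  0.004     ]])]
bottle [[ 0.55436434 -0.41983297  0.03      ]] [[ 0.55632472 -0.41317106  0.022     ]] sub [[ 0.4752801  -0.44077439  0.06      ]] [[ 0.48255407 -0.4484162   0.039     ]]
```

```bash
cat > go.py <<'E'
# usage: go.py x y z yaw_deg_of_tool_y  -> turn and shift from the measured pose
import sys
from h import *
o=bot.get_obs(); q=o['tool_rot']; Rm=R.from_quat(q[[1,2,3,0]])
M=Rm.as_matrix(); print('t',round(o['t'],2),'pos',o['eef_pos'].round(4),'yawY',np.degrees(np.arctan2(M[1,1],M[0,1])).round(2),'F',o['contact_force'].round(1),'g',round(float(o['gripper_width']),3),'q',o['q'].round(2),'tilt',M[:,2].round(4))
a=sys.argv[1:]
for i in range(0,len(a),4):
    x,y,z,w=map(float,a[i:i+4]); w=np.radians(w); Y=np.array([np.cos(w),np.sin(w),0]); Z=np.array([0,0,-1.]); T=np.c_[np.cross(Y,Z),Y,Z]
    print('turn',np.degrees((Rm.inv()*R.from_matrix(T)).as_rotvec()).round(2).tolist(),'shift cm',(M.T@(np.array([x,y,z])-o['eef_pos'])*100).round(2).tolist())
E
python3 go.py .43 .38 .2 73  .4907 -.25 .12 80.4
```

```text
t 1.6 pos [0.1974 0.6455 0.2483] yawY 72.99 F [ 0.2 -0.8  0.9] g 1.003 q [-1.38  0.48  0.02  1.56 -0.01  1.11 -0.08] tilt [-0. -0. -1.]
turn [-0.0, -0.0, -0.01] shift cm [-30.01, -18.59, 4.83]
turn [-0.0, -0.0, -7.41] shift cm [-54.24, -77.06, 12.83]
```

Call:
{"op": "carry_out", "data": {
  "moves": [
    [[0,0,0],[-31,-18,4],8.5],
    [[0,0,0],[-31,-18,4],8.5],
    [[0,0,0],[-31,-18,4],8.5],
    [[0,0,0],[-31,-18,4],8.5],
    [[0,0,0],[-31,-22,4],8.5]
  ]
}}

```text
t: 2.22
eef_pos: [0.3975, 0.4069, 0.2149]
tool_rot: [0.0, 0.148, 0.989, 0.0]
contact_force: [0.6, -0.1, -0.2]
gripper_width: 0.993
```

```bash
python3 go.py .4907 -.25 .12 80.4
```

```text
t 2.23 pos [0.3975 0.4069 0.2149] yawY 72.95 F [ 0.6 -0.1 -0.2] g 0.993 q [-0.98  0.34  0.09  1.86 -0.04  0.95  0.4 ] tilt [ 1.1e-03  7.0e-04 -1.0e+00]
turn [0.06, 0.05, -7.45] shift cm [-28.17, -60.08, 9.45]
```

Call:
{"op": "carry_out", "data": {
  "moves": [
    [[0,0,-7.4],[-28,-60,4],8.5],
    [[0,0,-7.4],[-28,-60,4],8.5],
    [[0,0,-7.4],[-28,-60,4],8.5],
    [[0,0,-7.4],[-28,-60,4],8.5],
    [[0,0,-7.4],[-28,-60,4],8.5]
  ]
}}

```text
t: 2.85
eef_pos: [0.4393, 0.0976, 0.1964]
tool_rot: [0.001, 0.084, 0.996, 0.0]
contact_force: [1.7, -0.1, 0.0]
gripper_width: 0.992
```

```bash
python3 go.py .4907 -.25 .12 80.4
```

```text
t 2.85 pos [0.4393 0.0976 0.1964] yawY 80.4 F [ 1.7 -0.1  0. ] g 0.992 q [-0.56  0.17  0.22  2.14 -0.05  0.84  1.1 ] tilt [ 1.2e-03  7.0e-04 -1.0e+00]
turn [0.05, 0.06, 0.0] shift cm [-10.85, -33.43, 7.62]
```

Call:
{"op": "carry_out", "data": {
  "moves": [
    [[0,0,0],[-10.8,-33.4,7],8.5],
    [[0,0,0],[-10.8,-33.4,7],8.5],
    [[0,0,0],[-10.8,-33.4,7],8.5],
    [[0,0,0],[-10.8,-33.4,7],8.5],
    [[0,0,0],[-10.8,-33.4,7],8.5]
  ]
}}

```text
t: 3.48
eef_pos: [0.4839, -0.2056, 0.1349]
tool_rot: [0.001, 0.083, 0.997, 0.0]
contact_force: [1.5, 0.4, 0.3]
gripper_width: 0.991
```

```bash
python3 go.py .4907 -.25 .08 80.4
```

```text
t 3.48 pos [ 0.4839 -0.2056  0.1349] yawY 80.43 F [1.5 0.4 0.3] g 0.991 q [-0.    0.39  0.36  2.03 -0.2   0.75  1.88] tilt [ 0.0011  0.     -1.    ]
turn [0.01, 0.06, 0.03] shift cm [-1.4, -4.27, 5.49]
```

Call:
{"op": "carry_out", "data": {
  "moves": [
    [[0,0,0],[-1.2,-4.3,5.5],8.5],
    [[0,0,0],[-1.2,-4.3,5.5],8.5],
    [[0,0,0],[-1.2,-4.3,5.5],8.5]
  ]
}}

```text
t: 3.85
eef_pos: [0.4879, -0.2479, 0.0797]
tool_rot: [-0.0, 0.084, 0.996, 0.0]
contact_force: [-0.9, -0.3, 0.4]
gripper_width: 0.995
```

```bash
python3 go.py .4895 -.25 .021 80.4; python3 - <<'E'
from h import *
b=bot.read_camera('side'); a=bot.read_camera('top')
cv2.imwrite('pics/c3.png',np.hstack([cv2.resize(b[140:260,200:300],(400,480),interpolation=2),cv2.resize(a[140:260,220:320],(400,480),interpolation=2)])[...,::-1])
E
```

```text
t 3.85 pos [ 0.4879 -0.2479  0.0797] yawY 80.37 F [-0.9 -0.3  0.4] g 0.995 q [ 0.1   0.51  0.32  2.01 -0.26  0.66  2.  ] tilt [-9.e-04  6.e-04 -1.e+00]
turn [0.03, -0.05, -0.03] shift cm [-0.2, -0.19, 5.87]
```

View pics/c3.png

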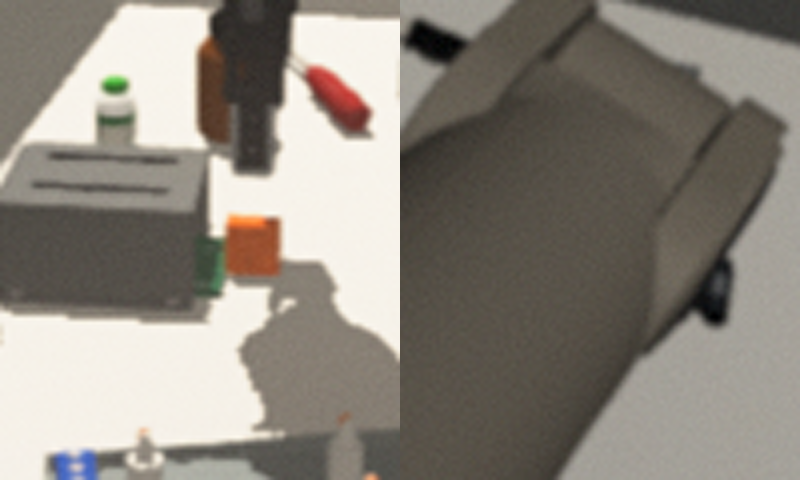

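Call:
{"op": "carry_out", "data": {
  "moves": [
    [[0,0,0],[-0.1,-0.2,3],8.5],
    [[0,0,0],[-0.1,-0.2,5.8],8.5],
    [[0,0,0],[-0.1,-0.2,5.8],8.5],
    [[0,0,0],[-0.1,-0.2,5.8],1.0],
    [[0,0,0],[-0.1,-0.2,5.8],1.0]
  ],
  "newtons": 30
}}

```text
t: 4.58
eef_pos: [0.4898, -0.2503, 0.0235]
tool_rot: [0.001, 0.083, 0.997, -0.0]
contact_force: [0.1, 0.9, -0.2]
gripper_width: 0.598
```

Call:
{"op": "carry_out", "data": {
  "moves": [
    [[0,0,0],[0,0,0],1.0],
    [[0,0,0],[0,0,0],1.0],
    [[0,0,0],[0,0,0],1.0],
    [[0,0,0],[0,0,0],1.0]
  ]
}}

```text
t: 5.08
eef_pos: [0.489, -0.2506, 0.0225]
tool_rot: [0.0, 0.084, 0.996, -0.0]
contact_force: [-0.8, 0.5, 5.0]
gripper_width: 0.162
```

```bash
python3 go.py .4895 -.25 .021 80.4
```

```text
t 5.08 pos [ 0.489  -0.2506  0.0225] yawY 80.38 F [-0.8  0.5  5. ] g 0.162 q [ 0.15  0.61  0.28  2.02 -0.31  0.55  2.04] tilt [ 8.e-04 -3.e-04 -1.e+00]
turn [-0.01, 0.05, -0.02] shift cm [-0.04, 0.07, 0.15]
```

Call:
{"op": "carry_out", "data": {
  "moves": [
    [[0,0,0],[1.5,0,0],1.0],
    [[0,0,0],[4,0,0],1.0],
    [[0,0,0],[6.5,0,0],1.0],
    [[0,0,0],[9,0,0],1.0],
    [[0,0,0],[10.5,0,0],1.0]
  ]
}}

```text
t: 5.7
eef_pos: [0.3845, -0.233, 0.0225]
tool_rot: [0.001, 0.084, 0.996, -0.0]
contact_force: [3.5, -0.5, 4.5]
gripper_width: 0.158
```

```bash
python3 go.py .371 -.230 .0225 80.4;  python3 - <<'E'
from h import *
b=bot.read_camera('side'); a=bot.read_camera('top')
cv2.imwrite('pics/c4.png',np.hstack([cv2.resize(b[140:260,220:320],(400,480),interpolation=2),cv2.resize(a[140:260,220:320],(400,480),interpolation=2)])[...,::-1])
E
```

```text
t 5.7 pos [ 0.3845 -0.233   0.0225] yawY 80.36 F [ 3.5 -0.5  4.5] g 0.158 q [ 0.2   0.51  0.25  2.25 -0.31  0.41  2.11] tilt [ 1.8e-03 -9.0e-04 -1.0e+00]
turn [-0.03, 0.11, -0.04] shift cm [1.38, 0.07, -0.01]
```

View pics/c4.png

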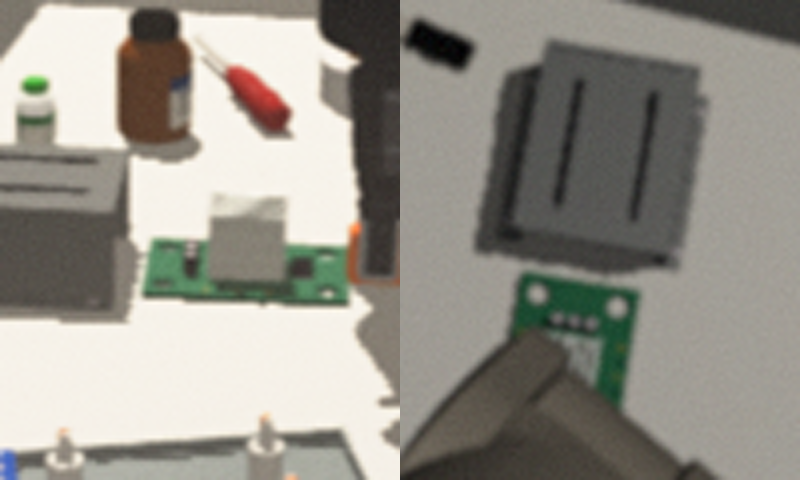

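Call:
{"op": "carry_out", "data": {
  "moves": [
    [[0,0,0],[0.8,0,0],1.0],
    [[0,0,0],[1.4,0,0],1.0],
    [[0,0,0],[1.4,0,0],1.0],
    [[0,0,0],[1.4,0,0],4.5],
    [[0,0,0],[1.4,0,0],4.5]
  ]
}}

```text
t: 6.42
eef_pos: [0.3702, -0.23, 0.0216]
tool_rot: [-0.001, 0.084, 0.996, 0.0]
contact_force: [-0.2, 0.2, 0.3]
gripper_width: 0.524
```

Call:
{"op": "carry_out", "data": {
  "moves": [
    [[0,0,0],[0,0,0],8.5],
    [[0,0,0],[0,0,-3],8.5],
    [[0,0,0],[0,0,-8],8.5],
    [[0,0,0],[0,0,-12],8.5],
    [[0,0,0],[0,0,-12],8.5]
  ]
}}

```text
t: 7.05
eef_pos: [0.3729, -0.2311, 0.1442]
tool_rot: [0.003, 0.084, 0.996, -0.0]
contact_force: [0.1, 0.6, -0.8]
gripper_width: 0.998
```

```bash
python3 go.py .371 -.230 .14 80.4
```

```text
t 7.05 pos [ 0.3729 -0.2311  0.1442] yawY 80.4 F [ 0.1  0.6 -0.8] g 0.998 q [ 0.06  0.24  0.41  2.22 -0.15  0.69  1.98] tilt [ 0.0053 -0.0013 -1.    ]
turn [-0.02, 0.31, 0.0] shift cm [0.21, 0.07, 0.42]
```

```bash
python3 - <<'E'
from h import *
b=bot.read_camera('side'); a=bot.read_camera('top')
cv2.imwrite('pics/b5.png',b[...,::-1]);cv2.imwrite('pics/a5.png',a[...,::-1])
cv2.imwrite('pics/c5.png',np.hstack([cv2.resize(b[180:250,250:330],(400,350),interpolation=2),cv2.resize(a[190:260,230:310],(400,350),interpolation=2)])[...,::-1])
P=np.array([[42,22,4],[42,-22,4],[-42,22,4],[-42,-22,4]])/1000
c,s=np.cos(-.1676),np.sin(-.1676)
W=P@np.array([[c,s,0],[-s,c,0],[0,0,1]])+[.438,-.2415,0]
print((proj('side',W)-[250,180]).round(1)*5,(proj('top',W)-[230,190]).round(1)*5)
E
```

```text
[[ 86.5 152. ]
 [ 92.5 106.5]
 [292.5 160.5]
 [289.5 114.5]] [[115.  139.5]
 [215.  156. ]
 [ 83.  331.5]
 [184.  348.5]]
```

View pics/c5.png

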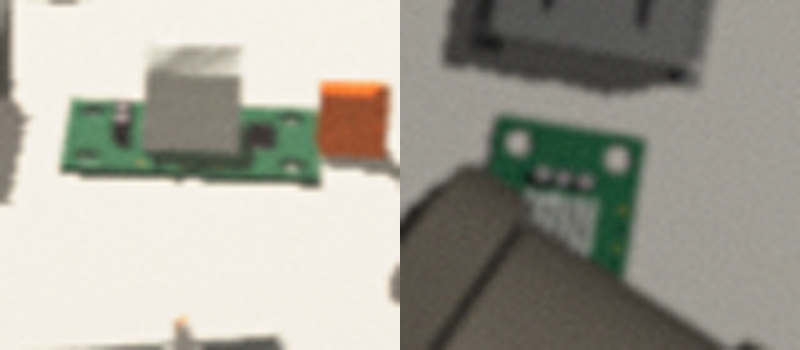

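```bash
python3 go.py .438 -.2415 .09 80.4
```

```text
t 7.15 pos [ 0.3712 -0.2301  0.1417] yawY 80.42 F [ 0.6 -0.7 -0.4] g 0.995 q [ 0.06  0.25  0.41  2.23 -0.15  0.69  1.98] tilt [ 2.e-04  3.e-04 -1.e+00]
turn [0.02, 0.01, 0.02] shift cm [-6.78, -0.01, 5.17]
```

Call:
{"op": "carry_out", "data": {
  "moves": [
    [[0,0,0],[-6.4,0,0],8.5],
    [[0,0,0],[-6.4,0,4],8.5],
    [[0,0,0],[-6.4,0,5.5],8.5],
    [[0,0,0],[-6.4,0,5.5],8.5]
  ]
}}

```text
t: 7.65
eef_pos: [0.432, -0.2406, 0.0852]
tool_rot: [-0.003, 0.084, 0.996, 0.001]
contact_force: [-0.2, -0.5, 0.3]
gripper_width: 0.992
```

```bash
python3 go.py .438 -.2415 .027 80.4
```

```text
t 7.65 pos [ 0.432  -0.2406  0.0852] yawY 80.34 F [-0.2 -0.5  0.3] g 0.992 q [ 0.1   0.44  0.35  2.13 -0.25  0.62  2.03] tilt [-0.0052  0.0016 -1.    ]
turn [0.04, -0.31, -0.06] shift cm [-0.64, 0.01, 5.82]
```

Call:
{"op": "carry_out", "data": {
  "moves": [
    [[0,0,0],[-0.4,0,1],8.5],
    [[0,0,0],[-0.4,0,3],8.5],
    [[0,0,0],[-0.4,0,5],8.5],
    [[0,0,0],[-0.4,0,5.9],8.5],
    [[0,0,0],[-0.4,0,5.9],8.5]
  ]
}}

```text
t: 8.28
eef_pos: [0.4383, -0.2419, 0.0279]
tool_rot: [-0.0, 0.084, 0.996, 0.0]
contact_force: [0.4, 0.2, -0.5]
gripper_width: 0.993
```

```bash
python3 go.py .438 -.2415 .027 80.4
```

```text
t 8.28 pos [ 0.4383 -0.2419  0.0279] yawY 80.37 F [ 0.4  0.2 -0.5] g 0.993 q [ 0.15  0.55  0.29  2.14 -0.32  0.5   2.08] tilt [-3.e-04  1.e-04 -1.e+00]
turn [0.01, -0.02, -0.03] shift cm [0.03, 0.03, 0.09]
```

Call:
{"op": "carry_out", "data": {
  "moves": [
    [[0,0,0],[0,0,0],2.5],
    [[0,0,0],[0,0,0],2.5],
    [[0,0,0],[0,0,0],2.5],
    [[0,0,0],[0,0,0],2.5],
    [[0,0,0],[0,0,0],2.5]
  ],
  "newtons": 80
}}

```text
t: 8.9
eef_pos: [0.4388, -0.242, 0.0286]
tool_rot: [0.0, 0.084, 0.996, -0.0]
contact_force: [-0.2, 1.5, 6.0]
gripper_width: 0.335
```

```bash
python3 go.py .438 -.2415 .09 80.4
```

```text
t 8.9 pos [ 0.4388 -0.242   0.0286] yawY 80.39 F [-0.2  1.5  6. ] g 0.335 q [ 0.15  0.55  0.29  2.14 -0.32  0.5   2.08] tilt [ 1.e-03 -2.e-04 -1.e+00]
turn [0.0, 0.06, -0.01] shift cm [0.08, 0.03, -6.14]
```

Call:
{"op": "carry_out", "data": {
  "moves": [
    [[0,0,0],[0,0,-2],2.5],
    [[0,0,0],[0,0,-4.5],2.5],
    [[0,0,0],[0,0,-7],2.5],
    [[0,0,0],[0,0,-8],2.5],
    [[0,0,0],[0,0,-8],2.5]
  ]
}}

```text
t: 9.52
eef_pos: [0.4386, -0.2417, 0.1082]
tool_rot: [0.001, 0.084, 0.996, -0.0]
contact_force: [-0.3, -0.2, -1.8]
gripper_width: 0.336
```

```bash
python3 go.py .5124 -.0194 .108 93.3
```

```text
t 9.53 pos [ 0.4386 -0.2417  0.1082] yawY 80.4 F [-0.3 -0.2 -1.8] g 0.336 q [ 0.08  0.41  0.37  2.11 -0.24  0.67  2.01] tilt [ 1.e-03 -1.e-04 -1.e+00]
turn [-0.0, 0.06, -12.9] shift cm [-3.57, 23.15, 0.02]
```

Call:
{"op": "carry_out", "data": {
  "moves": [
    [[0,0,-3],[-0.8,5,0],2.5],
    [[0,0,-6],[-1.6,10.5,0],2.5],
    [[0,0,-9],[-2.5,16,0],2.5],
    [[0,0,-12.9],[-3.3,21,0],2.5],
    [[0,0,-12.9],[-3.6,23.2,0],2.5]
  ]
}}

```text
t: 10.15
eef_pos: [0.5127, -0.0153, 0.1067]
tool_rot: [-0.001, -0.031, 1.0, 0.001]
contact_force: [-0.5, -0.4, -1.8]
gripper_width: 0.335
```

Call:
{"op": "carry_out", "data": {
  "moves": [
    [[0,0,0],[0,0,0],2.5],
    [[0,0,0],[0,0,2],2.5],
    [[0,0,0],[0,0,2.5],2.5],
    [[0,0,0],[0,0,2.5],2.5]
  ]
}}

```text
t: 10.65
eef_pos: [0.5118, -0.0202, 0.0825]
tool_rot: [-0.001, -0.028, 1.0, -0.0]
contact_force: [0.3, -0.0, -1.2]
gripper_width: 0.335
```

```bash
python3 go.py .5124 -.0194 .083 93.3; python3 - <<'E'
from fit import *
b=bot.read_camera('side'); a=bot.read_camera('top')
cv2.imwrite('pics/c6.png',np.hstack([cv2.resize(b[210:290,215:315],(500,400),interpolation=2),cv2.resize(a[160:260,115:190],(300,400),interpolation=2)])[...,::-1])
e=bot.get_obs()['eef_pos']
P=np.array([[42,22,4],[42,-22,4],[-42,22,4],[-42,-22,4]])/1000
C=np.array([[53,33,4],[53,-33,4],[-53,33,4],[-53,-33,4]])/1000
for Q in(P,C):
  W=place(Q,e[0],e[1],np.radians(3.3),e[2]-.0286)
  print((proj('side',W)-[215,210]+.5).round(1)*5,((proj('top',W)-[115,160]+.5)*4+[500,0]).round(1))
E
```

```text
t 10.65 pos [ 0.5118 -0.0202  0.0825] yawY 93.2 F [ 0.3 -0.  -1.2] g 0.335 q [-0.3   0.46  0.27  2.09 -0.2   0.62  1.73] tilt [-1.6e-03 -5.0e-04 -1.0e+00]
turn [-0.02, -0.09, -0.1] shift cm [-0.06, 0.07, -0.05]
[[120.  191. ]
 [105.  119.5]
 [392.5 172. ]
 [362.5 103. ]] [[608.2  89.9]
 [692.8  84.9]
 [610.9 250.9]
 [696.9 245.7]]
[[ 87.  213. ]
 [ 68.  105. ]
 [436.  188.5]
 [388.5  84.5]] [[586.7  70.5]
 [713.3  62.9]
 [589.8 273.7]
 [719.  265.8]]
```

View pics/c6.png

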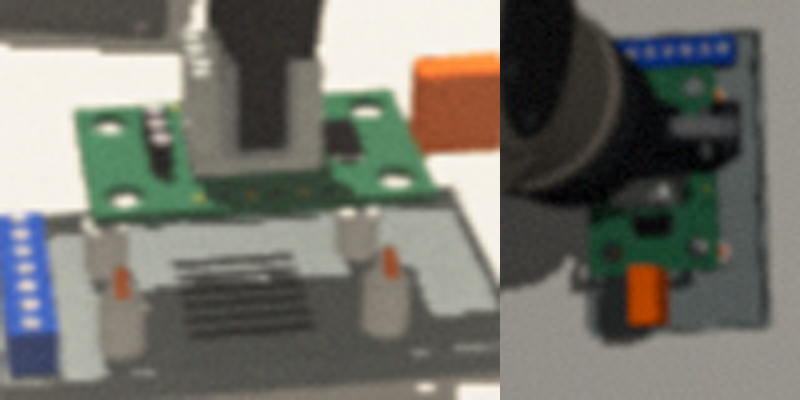

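```bash
cat > m3.py <<'E'
from fit import *
P=np.array([[42,22,4],[42,-22,4],[-42,22,4],[-42,-22,4]])/1000
sd=np.array([[125,197],[108,128],[397,180],[367,110]])/5+[215-.5,210-.5]
tp=np.array([[694,86],[612,250],[700,246]]); tp=(tp-[500,0])/4+[114.5,159.5]
B=np.array([[42,22,0],[42,-22,0],[-42,22,0],[-42,-22,0]])/1000
bs=np.array([[153,240],[130,120],[580,208],[533,90]])/8+[219.5,239.5]
bt=np.array([[146.8,186.2],[167.4,185.6],[147.8,224.4],[168.2,223.5]])-.5
def run(P,s,t,ti,ws,wt,x0):
    f=lambda v:np.concatenate([ws*(proj('side',place(P,v[0],v[1],v[2],v[3]))-s).ravel(),wt*(proj('top',place(P[ti],v[0],v[1],v[2],v[3]))-t).ravel()])
    r=least_squares(f,x0,x_scale=[.01,.01,.01,.01]); return r.x.round(4),r.fun.reshape(-1,2).round(1).tolist()
print('board both',run(P,sd,tp,[1,2,3],1,1,[.51,-.02,.058,.054]))
print('base both',run(B,bs,bt,[0,1,2,3],1,1,[.51,-.02,.058,.02]))
E
python3 m3.py
```

```text
board both (array([ 0.5117, -0.0198,  0.0607,  0.052 ]), [[-0.4, 0.3], [-0.0, -0.2], [-0.4, -0.2], [-0.5, -0.1], [-0.1, 0.4], [0.2, 0.8], [-0.4, 0.5]])
base both (array([ 0.5124, -0.0199,  0.056 ,  0.0193]), [[0.2, 0.1], [0.2, -0.1], [0.1, 0.1], [0.2, 0.1], [0.3, -0.2], [-0.1, -0.8], [-0.1, 0.1], [0.1, -0.2]])
```

Call:
{"op": "carry_out", "data": {
  "moves": [
    [[0,0,0],[-0.1,0,0.8],2.5],
    [[0,0,0],[-0.1,0,1.6],2.5],
    [[0,0,0],[-0.1,0,2.2],2.5],
    [[0,0,0],[-0.1,0,2.2],2.5]
  ],
  "newtons": 100
}}

```text
t: 11.25
eef_pos: [0.5132, -0.0191, 0.0603]
tool_rot: [-0.001, -0.029, 1.0, -0.0]
contact_force: [0.7, -0.1, -1.5]
gripper_width: 0.337
```

```bash
python3 go.py .5124 -.0194 .05 93.3; python3 - <<'E'
from fit import *
b=bot.read_camera('side'); a=bot.read_camera('top')
cv2.imwrite('pics/c7.png',np.hstack([cv2.resize(b[220:290,215:315],(500,350),interpolation=2),cv2.resize(a[170:240,135:185],(250,350),interpolation=2)])[...,::-1])
E
```

```text
t 11.25 pos [ 0.5132 -0.0191  0.0603] yawY 93.29 F [ 0.7 -0.1 -1.5] g 0.337 q [-0.29  0.5   0.25  2.09 -0.22  0.58  1.75] tilt [-1.2e-03 -2.0e-04 -1.0e+00]
turn [-0.01, -0.07, -0.01] shift cm [0.08, -0.03, 1.03]
```

View pics/c7.png

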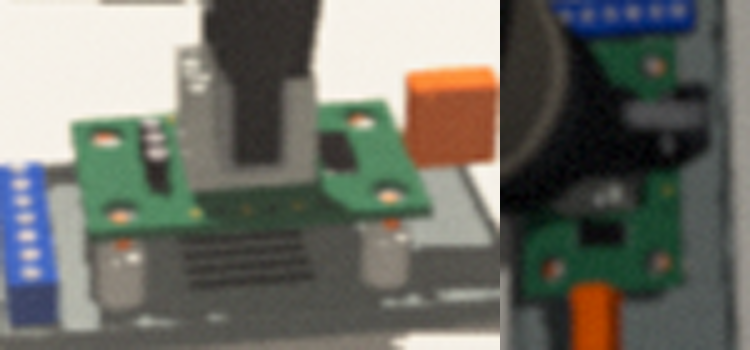

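Call:
{"op": "carry_out", "data": {
  "moves": [
    [[0,0,0],[0,0,0.2],2.5],
    [[0,0,0],[0,0,0.4],2.5],
    [[0,0,0],[0,0,0.6],2.5],
    [[0,0,0],[0,0,0.6],2.5]
  ]
}}

```text
t: 11.85
eef_pos: [0.5138, -0.0199, 0.0551]
tool_rot: [0.0, -0.028, 1.0, -0.0]
contact_force: [-0.2, -4.6, 2.6]
gripper_width: 0.334
```

```bash
python3 go.py .5124 -.0194 .05 93.3
```

```text
t 11.85 pos [ 0.5138 -0.0199  0.0551] yawY 93.24 F [-0.2 -4.6  2.6] g 0.334 q [-0.28  0.51  0.25  2.1  -0.22  0.56  1.75] tilt [ 5.e-04 -8.e-04 -1.e+00]
turn [-0.04, 0.03, -0.06] shift cm [0.13, 0.06, 0.51]
```

Call:
{"op": "carry_out", "data": {
  "moves": [
    [[0,0,0],[0,-0.1,0],2.5],
    [[0,0,0],[0,-0.1,0.15],2.5],
    [[0,0,0],[0,-0.1,0.3],2.5],
    [[0,0,0],[0,-0.1,0.3],2.5]
  ]
}}

```text
t: 12.35
eef_pos: [0.5134, -0.02, 0.0515]
tool_rot: [-0.0, -0.029, 1.0, -0.0]
contact_force: [0.5, -4.0, -1.5]
gripper_width: 0.333
```

```bash
python3 go.py .5124 -.0194 .05 93.3
```

```text
t 12.35 pos [ 0.5134 -0.02    0.0515] yawY 93.3 F [ 0.5 -4.  -1.5] g 0.333 q [-0.28  0.51  0.24  2.1  -0.23  0.56  1.76] tilt [-4.e-04 -2.e-04 -1.e+00]
turn [-0.01, -0.03, 0.0] shift cm [0.1, 0.07, 0.15]
```

Call:
{"op": "carry_out", "data": {
  "moves": [
    [[0,0,0],[0,0,0.1],2.5],
    [[0,0,0],[0,0,0.2],2.5],
    [[0,0,0],[0,0,0.2],2.5]
  ]
}}

```text
t: 12.72
eef_pos: [0.5135, -0.0194, 0.0496]
tool_rot: [-0.0, -0.029, 1.0, 0.0]
contact_force: [0.7, -1.3, -5.0]
gripper_width: 0.339
```

```bash
python3 go.py .5124 -.0194 .05 93.3; python3 - <<'E'
from fit import *
b=bot.read_camera('side'); a=bot.read_camera('top')
cv2.imwrite('pics/c8.png',np.hstack([cv2.resize(b[220:290,215:315],(500,350),interpolation=2),cv2.resize(a[170:240,135:185],(250,350),interpolation=2)])[...,::-1])
E
```

```text
t 12.72 pos [ 0.5135 -0.0194  0.0496] yawY 93.32 F [ 0.7 -1.3 -5. ] g 0.339 q [-0.28  0.52  0.24  2.1  -0.23  0.55  1.76] tilt [-4.e-04  5.e-04 -1.e+00]
turn [0.03, -0.02, 0.02] shift cm [0.11, 0.01, -0.04]
```

View pics/c8.png

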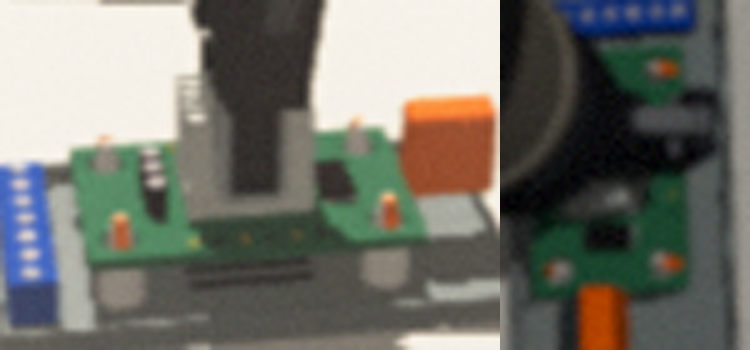

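Call:
{"op": "carry_out", "data": {
  "moves": [
    [[0,0,0],[0,0,0.1],2.5],
    [[0,0,0],[0,0,0.2],2.5],
    [[0,0,0],[0,0,0.2],2.5]
  ]
}}

```text
t: 13.2
eef_pos: [0.5137, -0.0195, 0.0486]
tool_rot: [0.0, -0.029, 1.0, 0.0]
contact_force: [-3.1, -0.6, 7.0]
gripper_width: 0.33
```

```bash
python3 go.py
```

```text
t 13.2 pos [ 0.5137 -0.0195  0.0486] yawY 93.31 F [-3.1 -0.6  7. ] g 0.33 q [-0.27  0.52  0.24  2.1  -0.23  0.55  1.76] tilt [ 0.e+00  9.e-04 -1.e+00]
```

Call:
{"op": "carry_out", "data": {
  "moves": [
    [[0,0,0],[0.05,0,0.1],2.5],
    [[0,0,0],[0.05,0,0.2],2.5],
    [[0,0,0],[0.05,0,0.3],2.5],
    [[0,0,0],[0.05,0,0.3],2.5]
  ]
}}

```text
t: 13.7
eef_pos: [0.5137, -0.0196, 0.0484]
tool_rot: [0.001, -0.029, 1.0, 0.001]
contact_force: [-12.7, 1.4, 42.3]
gripper_width: 0.332
```

```bash
python3 go.py
```

```text
t 13.7 pos [ 0.5137 -0.0196  0.0484] yawY 93.29 F [-12.7   1.4  42.3] g 0.332 q [-0.27  0.52  0.24  2.1  -0.23  0.55  1.76] tilt [ 0.0011  0.0023 -1.    ]
```

Call:
{"op": "carry_out", "data": {
  "moves": [
    [[0,0,0],[0.05,0,-0.3],2.5],
    [[0,0,0],[0.05,0,-0.3],2.5],
    [[0,0,0],[0.05,0,-0.3],5],
    [[0,0,0],[0.05,0,-0.3],7],
    [[0,0,0],[0.05,0,-0.3],7]
  ]
}}

```text
t: 14.32
eef_pos: [0.5125, -0.02, 0.0476]
tool_rot: [-0.0, -0.029, 1.0, -0.0]
contact_force: [-0.5, 0.2, -0.4]
gripper_width: 0.819
```

Call:
{"op": "carry_out", "data": {
  "moves": [
    [[0,0,0],[0,0,0],7],
    [[0,0,0],[0,0,-2],7],
    [[0,0,0],[0,0,-6],7],
    [[0,0,0],[0,0,-12],7],
    [[0,0,0],[0,-6,-14],7]
  ]
}}

```text
t: 14.95
eef_pos: [0.5187, -0.0749, 0.191]
tool_rot: [0.003, -0.034, 0.999, 0.001]
contact_force: [0.9, -1.1, -0.6]
gripper_width: 0.82
```

```bash
python3 go.py; python3 - <<'E'
from fit import *
b=bot.read_camera('side'); a=bot.read_camera('top')
cv2.imwrite('pics/c9.png',np.hstack([cv2.resize(b[220:290,215:315],(500,350),interpolation=2),cv2.resize(a[170:240,135:185],(250,350),interpolation=2)])[...,::-1])
E
```

```text
t 14.95 pos [ 0.5187 -0.0749  0.191 ] yawY 93.87 F [ 0.9 -1.1 -0.6] g 0.82 q [-0.26  0.3   0.35  1.99 -0.14  0.86  1.8 ] tilt [ 0.0057  0.0025 -1.    ]
```

View pics/c9.png

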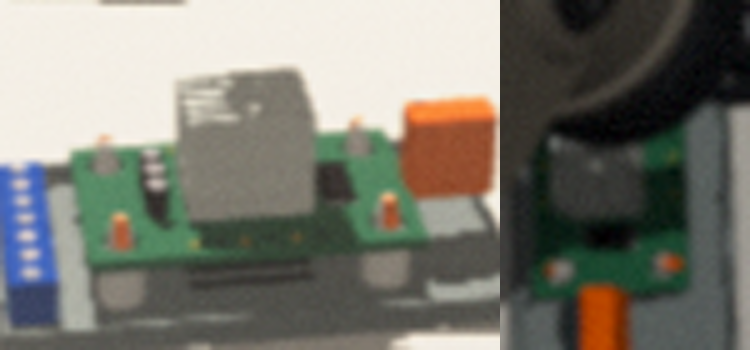

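```bash
python3 - <<'E'
from fit import *
C=np.array([[53,33,4],[53,-33,4],[-53,33,4],[-53,-33,4]])/1000
for z in(.020,.024): print(z,((proj('side',place(C,.5127,-.0194,.058,z))-[215,220]+.5)*5).round(0).tolist())
b=cv2.imread('pics/c9.png')[:,:500]
E=bot.read_camera('side')
cv2.imwrite('pics/c10.png',cv2.resize(E[235:280,225:305],(800,450),interpolation=2)[...,::-1])
E
```

```text
0.02 [[89.0, 262.0], [70.0, 148.0], [431.0, 236.0], [384.0, 126.0]]
0.024 [[88.0, 251.0], [69.0, 137.0], [431.0, 225.0], [385.0, 116.0]]
```

View pics/c10.png

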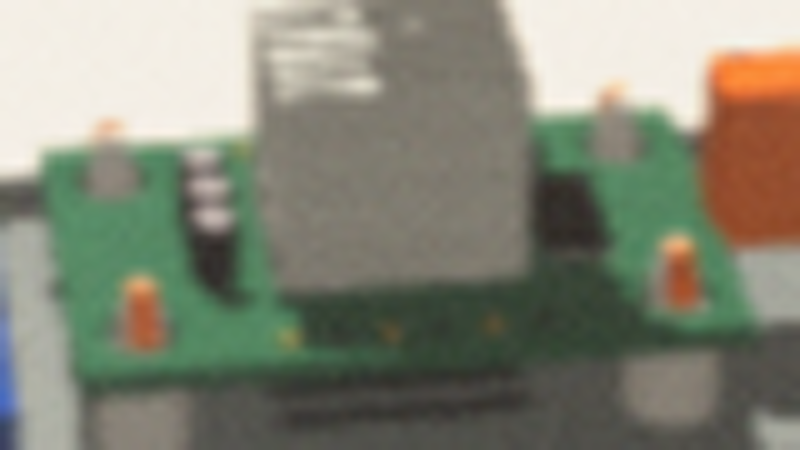

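```bash
python3 go.py; python3 -c "
from station import bot
print(bot.hand_in())"
```

```text
t 15.1 pos [ 0.5166 -0.0828  0.1893] yawY 92.96 F [-0.6  0.7  0.4] g 0.819 q [-0.25  0.31  0.35  2.   -0.14  0.86  1.8 ] tilt [ 0.0033 -0.0011 -1.    ]
the job is handed in; nothing more can be done
None
```

I drew the board out of the sleeve by its tab and let it go flat on the bench. I then gripped it by the heat sink, lowered it level onto the four posts with the tab away from the blue block, and pressed it down. The job was handed in at about 15 s, with the gripper clear of everything.

**Fully down:** The last press stopped hard, with the tool height putting the underside about 20 mm above the bench, the shoulder height. In the final side picture all four board corners match that height to about 1–2 mm, and all four posts stand through their holes.

**Catches:** I did not read the catch joints, so I take all four as clicked from the depth, the hard stop and the pictures. The clear 16 N rise in force did not show at the moments I read it. I saw only small forces, between about -5 and +7 N, until the board bottomed out.

**Final press:** It peaked at 42 N measured at the wrist, through the gripped heat sink. That is well under the 120 N wrist limit. It is just above the 40 N limit for the arm or gripper body pressing on something, but the body itself touched nothing that I could see.

**Other things on the bench:** The arm's path stayed clear of them and I saw no contact, but I did not measure their positions again at the end.

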